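Stand the power unit up and push it home

TASK

The power unit is leaning back on its padded service rest. With the fingertips only, push it up from behind until it stands on its feet on the grey plate, then push it along the plate until its front is flush against the red stop, and leave it standing there. Do not grasp or lift it or tip it over forwards, and leave the bottle, the spool and the capacitor alone.

Things in the scene. Friction and masses are not known exactly. Their poses are not given: they have to be found in the camera images.
- unit: power unit, aluminium box, black panel on its local -y side: 70 (x) x 110 (y) x 105 mm (z), about 0.6 kg. Origin: centre of underside; z to its top, +x to its front (goes against the stop), back is -x. At the start it leans back 48 degrees, lower back edge on the plate, back face on the rest bar. Pushed up past its balance point (about 39 degrees of lean) it drops onto its feet by itself.
- back_edge (a point): middle of the unit's upper back edge (unit frame x -35, y 0, z 105 mm). At the start the part of the unit furthest back, 78 mm behind the lower back edge and 70 mm above the plate's top; an upright finger placed behind it and moved along the bay's +x pushes the unit up.
- bay: grey fixed plate 330 x 136 x 5 mm; +x is the push direction, rest to stop, z up. Origin: on the bench, under the line where the unit's lower back edge stands at the start; the plate spans x -110 to +220 mm. Rest on it: black bar along y, 16 mm thick, axis at x -39 mm, 104 mm wide with its two posts, top 32 mm above the plate.
- stop: red fence fixed on the plate: upright wall 124 mm wide (y), 50 high, 8 thick. Origin: on the plate's top, middle of the face towards the unit; axes parallel to the bay's. With the unit home, the unit's origin is at x -35 mm, y about 0 here. The face lies at bay x 110 to 160 mm, so the standing unit slides 40 to 90 mm.
- flux: amber squeeze bottle with a needle tip, 35 mm diameter, 108 mm high, standing; origin: centre of its underside. To be left alone.
- spool: white solder spool, 60 mm diameter, 47 mm high, standing; origin: centre of its underside. To be left alone.
- capacitor: black can capacitor, 24 mm diameter, 36 mm high, standing; origin: centre of its underside. To be left alone.
There are look-alikes about, which are no part of the job. Of the things that look like the unit, the larger one is meant.

How it is judged:
On the way, in this order (a step that is already met when the one before it is completed fails the run):
1. the unit stands upright on its feet (angle between unit's own z axis and vertical below 0.08 rad and z of unit in the frame of bay below 0.01 m), for 0.1 s.
2. the unit stands flush against the stop (angle between unit's own z axis and vertical below 0.06 rad and x of unit in the frame of stop between -0.04 and -0.03 m and angle between the x axis of unit and the x axis of stop, either way round below 0.07 rad and y of unit in the frame of stop between -0.03 and 0.03 m and z of unit in the frame of stop below 0.004 m), for 0.2 s.
At the end, for the whole second after the job is handed in: The unit stands upright (within 0.06 rad) and at rest on the plate, its front against the stop: origin 30 to 40 mm from the stop's face, within 30 mm of its middle, square to it within 0.07 rad (all of step 2 and linear speed of unit below 0.01 m/s and angular speed of unit below 0.05 rad/s); the robot touches nothing.
It fails at once if the unit is lifted or carried (z of unit in the frame of bay above 0.05 m or (angle between unit's own z axis and vertical below 0.3 rad and z of unit in the frame of bay above 0.025 m)).
It fails at once if the unit falls over (angle between unit's own z axis and vertical above 1.1 rad).
It fails at once if the unit is tipped forwards by more than about 20 degrees (height (world z) of back_edge above 0.127 m).
It fails at once if the bottle, spool or capacitor is pushed or knocked over (distance of any of flux, spool, capacitor from where it was at the start of the episode above 0.015 m or angle between any of flux, spool, capacitor's own z axis and vertical above 0.3 rad).
It also fails if it takes over 38 s, if anything falls off the work surface, if the arm or the gripper's body presses on something with over 40 N, if the wrist force passes 120 N, or if a joint passes its speed limit or range.

ROBOT

A 7-joint arm with a two-finger parallel gripper is mounted at the origin on a cart in front of the work surface, level with it; the furniture and walls round the work are solid. World frame = base frame: x ahead of the robot, y to its left, z up, the work surface at z = 0. Lengths are in m, angles in rad, forces in N, time in s.
With the tool pointing down it reaches from about 0.35 to 0.9 m from the base axis. Payload 8.1 kg.
Tool frame: the origin (TCP) lies at the very end of the fingers, on their centre line; the grasp point (between the pads) lies arm.grip_point_offset behind it (arm.grip_point_offset is the distance from the TCP to the grasp point, in m); z points along the fingers, y is the line along which they close (so a half turn about z gives the same grasp; the last joint's range is limited). The gripper opens to 92 mm and grips with 3 to 60 N. Pads are 19 mm wide; open, the fingers measure 130 mm over their backs; the gripper's body (75 mm by 190 mm) begins 47 mm behind the grasp point.
Start: joints at [1.048, 0.434, 0.025, 1.573, -0.012, 1.134, -0.075], TCP at [0.255, -0.571, 0.227] pointing down, gripper open.
Joint ranges: [-2.62, 2.62], [-0.44, 2.09], [-1.27, 1.32], [0.08, 2.57], [-1.32, 4.46], [0.12, 2], [-2.74, 2.74]. Speed limits (rad/s): [2.22, 2.22, 3.01, 3.01, 3.14, 3.14, 3.14].

INTERFACE

Orientations are given as a rotation vector (axis times angle).
In Python, from cell import arm gives the robot as it stands. The module is installed in compiled form; this text tells all that it offers.
- The arm moves only by the shell command python3 -m creep 'ROWS' [OPENING] [FORCE]. ROWS is JSON, a list of rows, each a list of 6 numbers: the shift along the tool's x, y, z scaled (see below), then the turn, a rotation vector about the tool's x, y, z scaled (see below). A call has 1 to 20 rows; each row shifts and turns the commanded pose from where the row before left it, along the tool's axes as they then stand; what a row does not reach is not made up. The controller multiplies each number of a shift by 0.4 m and each number of a turn by 120 degrees. A row lasts 1/12 s, in which the tool goes at most 41.7 mm and 7.16 degrees, less where a joint would pass 70% of its speed; a pose out of reach is approached as far as the arm can. A call with a number of a shift or a turn outside -1 to 1 is refused whole. A call with a gripper value outside its range is refused whole. OPENING is the closure, from -1 (fully open) to 1 (shut), set as the call begins (- or left out, the last holds). The fingers move at their own pace and stop on an object; FORCE is the grip in N (left out, the last holds). Time passes only in rows, so rows that do not move let the fingers close. It gives the time, the measured TCP pose, the force, the opening and the grip force at its end, in the units of the state.
- arm.observe(): the state, without advancing time (a new reading comes with each control period).
- arm.get_image(name): name is "scene" or "top" or "wrist"; returns a dict with "frame" (400x640x3 uint8, red, green, blue), "intrinsics" (3x3 intrinsics, pixels), "distortion" ([k1, k2, p1, p2, k3] as OpenCV has them; the pictures are not rectified), "rvec" (rotation vector, rad) and "tvec" (3), from world to camera coordinates, as OpenCV has them; the wrist camera has in their place "mount" (4x4, takes a point from camera to tool coordinates, whose origin is the TCP and whose axes are the flange's). Camera axes: x right, y down, z forward; pixel columns grow to the right and rows downward; lengths in m; the calibration is good to about 2 mm. A picture is of the moment at which its call begins: read the wrist's pose just before it. There is no depth.
- arm.sign_off(): hands the job in; it is judged then, once.
The state is a dict: "clock": time; "joints": joint angles; "dq": joint speeds; "joint_efforts": joint torques, N m; "position": TCP position; "ee_rot": TCP orientation; "force": force on the tool from outside, world axes, zero at the start; "ft_torque": the same for the moment, N m; "width": opening from 0.0 (shut) to 1.0 (fully open); "gripper_force": force on a finger pad.
Only numpy, scipy, OpenCV 4.12 (cv2) and the standard library are available. Lean on these libraries where they do the work, as an engineer would, in place of code of your own. Each camera call takes 0.05 s, during which the arm holds its last target. There are 200 camera calls.

## Working session

There is one attempt and no reset: what is moved stays moved. The work goes in short steps, Python scripts to look and compute and a shell command to move; the robot and the scene stay as the last step left them, time stands still between calls to the robot, and variables do not carry over. Pictures are saved under pics/ and viewed, at most 10 in all, crops included, and the job is handed in when it is done.

```bash
mkdir -p pics; ls; cat > h.py <<'E'
import numpy as np, cv2
from cell import arm
from scipy.spatial.transform import Rotation as R
def cam(n):
    s=arm.observe(); d=arm.get_image(n)
    if 'mount' in d:
        T=np.eye(4);T[:3,:3]=R.from_rotvec(s['ee_rot']).as_matrix();T[:3,3]=s['position']
        W=np.linalg.inv(T@np.array(d['mount']))
        d['rvec']=cv2.Rodrigues(W[:3,:3])[0].ravel();d['tvec']=W[:3,3]
    return d
def ray(d,px):
    p=cv2.undistortPoints(np.array(px,float).reshape(-1,1,2),np.array(d['intrinsics']),np.array(d['distortion'])).reshape(-1,2)
    Rm=cv2.Rodrigues(np.array(d['rvec'],float))[0]
    return -Rm.T@np.array(d['tvec']).ravel(), np.c_[p,np.ones(len(p))]@Rm
def onz(d,px,z):
    o,v=ray(d,px); return o+v*((z-o[2])/v[:,2:])
def tri(d1,p1,d2,p2):
    o1,v1=ray(d1,p1);o2,v2=ray(d2,p2);out=[]
    for a,b in zip(v1,v2):
        k=np.linalg.lstsq(np.c_[a,-b],o2-o1,rcond=None)[0]
        x,y=o1+a*k[0],o2+b*k[1]; out.append(np.r_[(x+y)/2,np.linalg.norm(x-y)])
    return np.array(out)
def proj(d,P): return cv2.projectPoints(np.array(P,float),np.array(d['rvec'],float),np.array(d['tvec'],float),np.array(d['intrinsics']),np.array(d['distortion']))[0].reshape(-1,2)
def save(d,n,crop=None,k=1):
    f=d['frame'][:,:,::-1]
    if crop: x0,y0,x1,y1=crop; f=f[y0:y1,x0:x1]
    cv2.imwrite('pics/'+n+'.png',cv2.resize(f,None,fx=k,fy=k,interpolation=cv2.INTER_CUBIC))
E
python3 -c "
from h import *
for n in ('top','scene'): save(cam(n),n)
s=arm.observe();print(s)"
```

```text
pics
{'clock': 0.1, 'joints': array([ 1.04837342,  0.43511878,  0.02493136,  1.57400641, -0.01159581,
        1.13397383, -0.07510265]), 'dq': array([-3.69349900e-05,  6.24947400e-05, -2.61471089e-04, -2.21874645e-03,
       -9.14310077e-04, -1.15151130e-03,  2.04847202e-03]), 'joint_efforts': array([ 2.94079029e-03, -6.69131327e+01,  9.88216996e-01, -3.15147007e+01,
       -6.04527164e-02,  3.74289765e-02,  6.91215268e-05]), 'position': array([ 0.25453891, -0.5703261 ,  0.22604428]), 'ee_rot': array([-3.07136720e+00, -6.54303069e-01,  6.13011977e-04]), 'force': array([-0.88970665,  0.29282493, -0.02888027]), 'ft_torque': array([-0.04085607,  0.00201131,  0.01402469]), 'gripper_force': 0.0, 'width': 0.9996030979443965}
```

View pics/top.png

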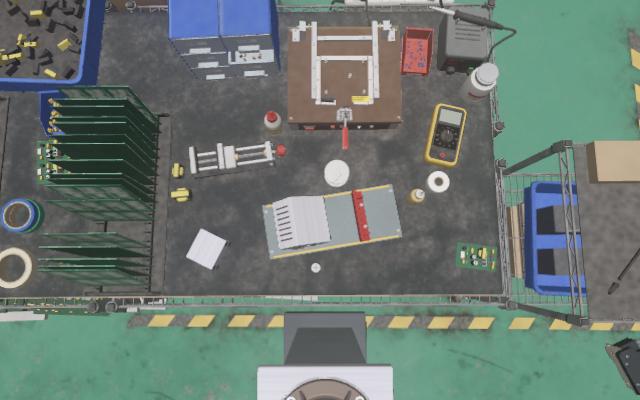

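View pics/scene.png

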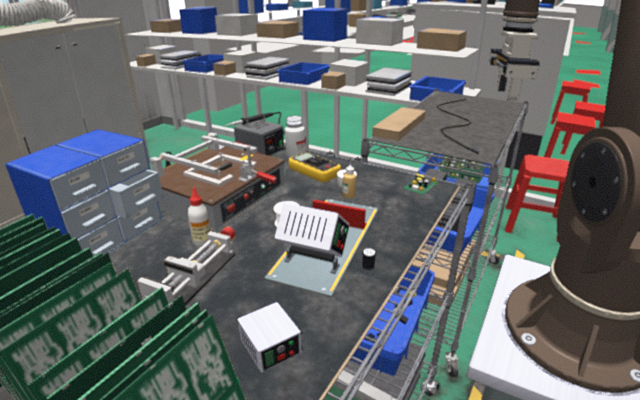

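The top view shows the leaning unit (about 300,220) on the plate (264–400, 185–257), with the red stop at (362,215). The capacitor is at (316,267), the spools or look-alikes at (337,173) and (438,181), the bottle at (417,196), and a smaller or duplicate box at (207,249). Next I zoom in.

```bash
python3 -c "
from h import *
save(cam('top'),'topz',(255,160,415,280),5)
save(cam('scene'),'scz',(255,170,395,300),5)
import cv2
"
```

```text
(no output)
```

View pics/topz.png

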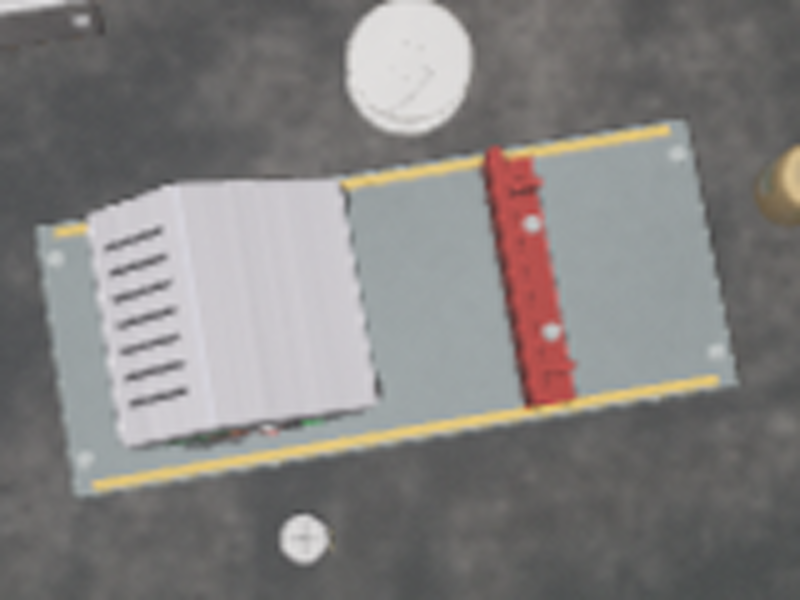

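```bash
python3 -c "
import cv2
f=cv2.imread('pics/scz.png');cv2.imwrite('pics/scz2.png',cv2.resize(f,(630,585)))"
```

```text
(no output)
```

View pics/scz2.png

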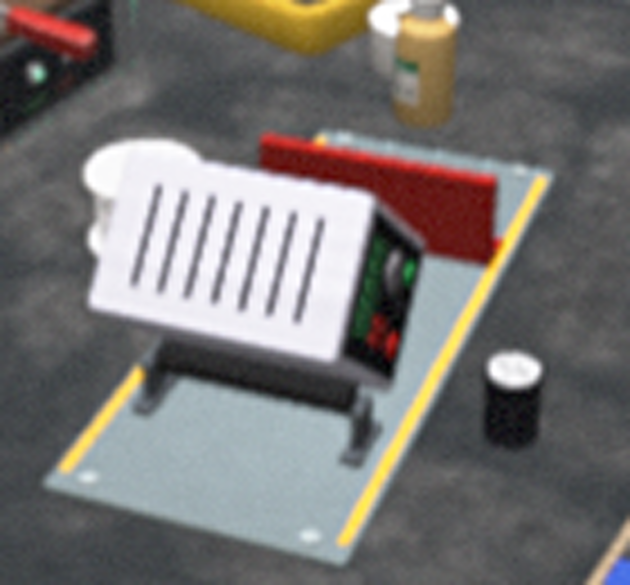

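The zooms show the plate corners in topz at (38,228), (685,122), (737,383) and (78,495). The unit's upper back edge runs (90,215)–(125,445) in topz and (90,305)–(340,362) in scz2. The stop's top edge runs (487,150)–(525,405) in topz. The unit's slotted side is its top face. Next I triangulate.

```bash
cat > m.py <<'E'
from h import *
np.set_printoptions(precision=4,suppress=True)
t=cam('top');s=cam('scene')
T=lambda a:np.array(a,float)/5+[255,160]-.4
S=lambda a:np.array(a,float)/4.5+[255,170]-.4
pt=[(38,228),(685,122),(737,383),(78,495)];ps=[(45,485),(322,135),(550,175),(345,562)]
print('plate tri',tri(t,T(pt),s,S(ps)))
P=onz(t,T(pt),.005);print('onz',P,'\nscene',onz(s,S(ps),.005))
print('edge',tri(t,T([(90,215),(125,445)]),s,S([(90,305),(340,362)])))
print('stop',tri(t,T([(487,150),(525,405)]),s,S([(262,138),(495,182)])))
x=(P[1]+P[2]-P[0]-P[3])[:2];x/=np.linalg.norm(x)
y=np.array([-x[1],x[0]]);c=P.mean(0)[:2];o=c-x*.055
print('bay x dir',x,np.degrees(np.arctan2(*x[::-1])),'origin',o,'len',np.linalg.norm(P[1]-P[0]),np.linalg.norm(P[0]-P[3]))
B=lambda q:np.c_[(q[:,:2]-o)@x,(q[:,:2]-o)@y]
print('edge bay',B(onz(t,T([(90,215),(125,445)]),.075)),'stop bay',B(onz(t,T([(487,150),(525,405)]),.055)))
print('cap,spool bay',B(onz(t,T([(305,540),(408,67)]),.04)), 'bottle',B(onz(t,T([(790,185)]),.1)))
st=arm.observe();print('tool axes',R.from_rotvec(st['ee_rot']).as_matrix(),'tcp bay',B(np.array([st['position']])))
E
python3 m.py
```

```text
plate tri [[ 0.5337  0.1526  0.0023  0.0018]
 [ 0.5865 -0.1717  0.0009  0.0033]
 [ 0.4557 -0.1934  0.0019  0.0035]
 [ 0.4015  0.1305  0.0033  0.0009]]
onz [[ 0.5326  0.1517  0.005 ]
 [ 0.5843 -0.1717  0.005 ]
 [ 0.4539 -0.1935  0.005 ]
 [ 0.401   0.1301  0.005 ]] 
scene [[ 0.5325  0.1553  0.005 ]
 [ 0.5844 -0.1647  0.005 ]
 [ 0.4552 -0.1877  0.005 ]
 [ 0.401   0.1323  0.005 ]]
edge [[0.5303 0.1178 0.0748 0.0012]
 [0.4229 0.0999 0.0742 0.0015]]
stop [[ 0.5629 -0.0687  0.0552  0.0008]
 [ 0.4415 -0.0846  0.0571  0.0001]]
bay x dir [ 0.1595 -0.9872] -80.819854506088 origin [0.4842 0.0334] len 0.3275335647208103 0.13333758214277397
edge bay [[-0.0757  0.0584]
 [-0.0756 -0.0492]] stop bay [[ 0.1135  0.061 ]
 [ 0.1099 -0.0609]]
cap,spool bay [[-0.0021 -0.1057]
 [ 0.0842  0.1099]] bottle [[0.2418 0.0158]]
tool axes [[ 0.9132  0.4075 -0.0003]
 [ 0.4075 -0.9132  0.0005]
 [-0.0001 -0.0005 -1.    ]] tcp bay [[ 0.5597 -0.323 ]]
```

```bash
python3 -c "
from h import *
print(arm.grip_point_offset)"; python3 -m creep '[[0,0,-0.05,0,0,0],[0,0,-0.05,0,0,0],[0,0,-0.05,0,0,0],[0,0,-0.05,0,0,0],[0,0,0,0,0,-0.0522],[0,0,0,0,0,-0.0522],[0,0,0,0,0,-0.0522],[0,0,0,0,0,-0.0522],[0,0,0,0,0,-0.0522],[0,0,0,0,0,-0.0522],[0,0,0,0,0,-0.0522],[0,0,0,0,0,-0.0522],[0,0,0,0,0,-0.0522],[0,0,0,0,0,-0.0522],[0,0,0,0,0,-0.0522],[0,0,0,0,0,-0.0522]]' 0; python3 m.py | tail -5
```

```text
0.0188
clock: 1.63
position: [0.2546, -0.5707, 0.3066]
ee_rot: [-2.029, -2.398, 0.0]
force: [-0.3, -0.8, 0.6]
width: 0.498
gripper_force: 0.0
cap,spool bay [[-0.0021 -0.1057]
 [ 0.0842  0.1099]] bottle [[0.2418 0.0158]]
tool axes [[-0.162   0.9868 -0.    ]
 [ 0.9868  0.162   0.0003]
 [ 0.0003  0.     -1.    ]] tcp bay [[ 0.5598 -0.3231]]
```

```bash
python3 -m creep '[[0.03,0.015,0,0,0,0],[0.06,0.03,0,0,0,0],[0.085,0.041,0,0,0,0],[0.085,0.041,0,0,0,0],[0.085,0.041,0,0,0,0],[0.085,0.041,0,0,0,0],[0.085,0.041,0,0,0,0],[0.085,0.041,0,0,0,0],[0.085,0.041,0,0,0,0],[0.085,0.041,0,0,0,0],[0.085,0.041,0,0,0,0],[0.085,0.041,0,0,0,0],[0.085,0.041,0,0,0,0],[0.085,0.041,0,0,0,0],[0.085,0.041,0,0,0,0],[0.085,0.041,0,0,0,0],[0.085,0.041,0,0,0,0],[0.085,0.041,0,0,0,0],[0.085,0.041,0,0,0,0],[0.085,0.041,0,0,0,0]]'; python3 m.py | tail -4
```

```text
clock: 3.4
position: [0.4603, 0.1208, 0.3069]
ee_rot: [2.042, 2.387, 0.001]
force: [0.2, -0.9, 0.2]
width: 0.5
gripper_force: 0.0
 [ 0.0842  0.1099]] bottle [[0.2418 0.0158]]
tool axes [[-0.1639  0.9865  0.0007]
 [ 0.9865  0.1639  0.0041]
 [ 0.0039  0.0014 -1.    ]] tcp bay [[-0.095  -0.0089]]
```

```bash
python3 -m creep '[[0.05,0.034,0,0,0,0],[0,0,0.05,0,0,0],[0,0,0.08,0,0,0],[0,0,0.08,0,0,0],[0,0,0.08,0,0,0],[0,0,0.08,0,0,0],[0,0,0.08,0,0,0],[0,0,0.08,0,0,0],[0,0,0.05,0,0,0],[0,0,0.035,0,0,0],[0,0,0,0,0,0]]'; python3 -c "
from h import *
save(cam('scene'),'s3',(230,120,430,270),4)"; python3 m.py | tail -1
```

```text
clock: 4.42
position: [0.4686, 0.1398, 0.0581]
ee_rot: [-2.039, -2.387, 0.007]
force: [-0.1, 0.1, -0.7]
width: 0.503
gripper_force: 0.0
 [ 0.      0.0008 -1.    ]] tcp bay [[-0.1085  0.004 ]]
```

View pics/s3.png

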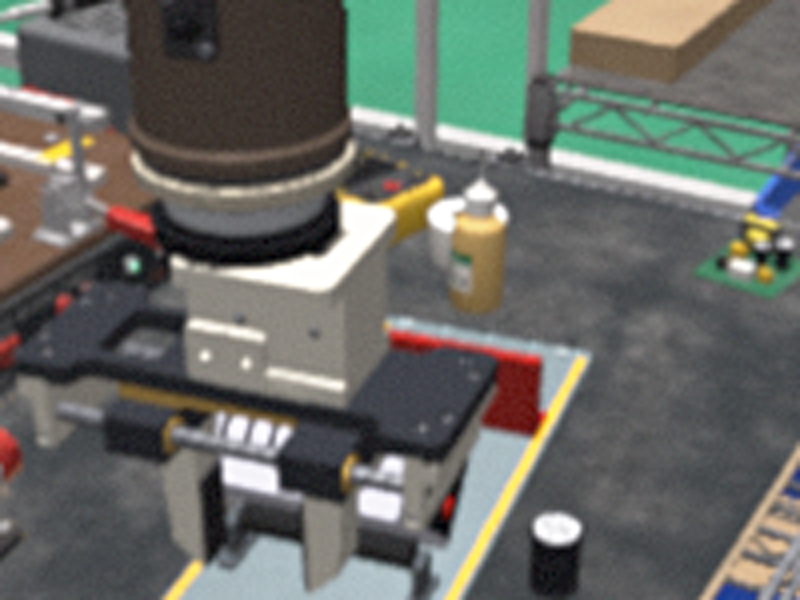

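```bash
python3 -m creep '[[-0.01,0,0,0,0,0],[-0.01,0,0,0,0,0],[-0.01,0,0,0,0,0],[-0.01,0,0,0,0,0],[-0.01,0,0,0,0,0],[-0.01,0,0,0,0,0],[-0.01,0,0,0,0,0],[-0.01,0,0,0,0,0]]'; python3 m.py | tail -1
```

```text
clock: 5.23
position: [0.4754, 0.1086, 0.0607]
ee_rot: [2.036, 2.392, -0.001]
force: [-0.0, -0.3, -0.4]
width: 0.498
gripper_force: 0.0
 [-0.0008 -0.0006 -1.    ]] tcp bay [[-0.0751  0.0033]]
```

```bash
python3 -m creep '[[-0.007,0,0,0,0,0],[-0.007,0,0,0,0,0],[-0.007,0,0,0,0,0],[0,0,0,0,0,0],[0,0,0,0,0,0],[0,0,0,0,0,0]]'; python3 m.py | tail -1; python3 -c "
from h import *
save(cam('scene'),'s4',(230,120,430,270),4)"
```

```text
clock: 5.83
position: [0.4768, 0.1011, 0.0607]
ee_rot: [2.036, 2.393, 0.0]
force: [0.6, -0.1, 0.7]
width: 0.5
gripper_force: 0.0
 [ 0.     -0.     -1.    ]] tcp bay [[-0.0681  0.0034]]
```

View pics/s4.png

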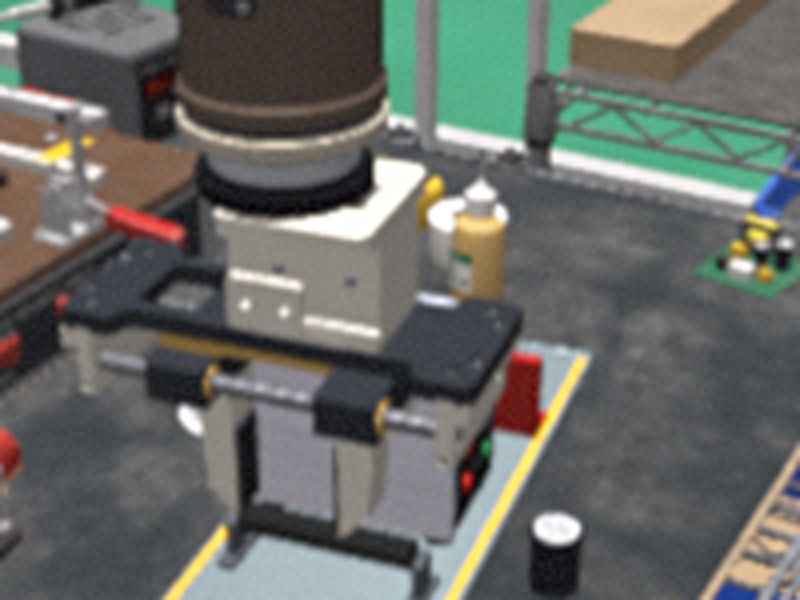

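The scene view shows the unit standing upright behind the bar, with the fingers at (345,480), behind its back face. Next I lower slightly and close up.

```bash
python3 -m creep '[[0,0,0.012,0,0,0],[0,0,0.008,0,0,0],[-0.02,0,0,0,0,0],[-0.02,0,0,0,0,0],[-0.02,0,0,0,0,0],[-0.02,0,0,0,0,0],[-0.02,0,0,0,0,0],[-0.01,0,0,0,0,0],[-0.01,0,0,0,0,0],[0,0,0,0,0,0]]'; python3 m.py | tail -1;  python3 -c "
from h import *
save(cam('top'),'t5',(255,160,415,280),5)"
```

```text
clock: 6.82
position: [0.4846, 0.0526, 0.0527]
ee_rot: [2.037, 2.391, -0.0]
force: [-0.5, -0.2, 0.1]
width: 0.498
gripper_force: 0.0
 [ 0.0002  0.0002 -1.    ]] tcp bay [[-0.02    0.0035]]
```

View pics/t5.png

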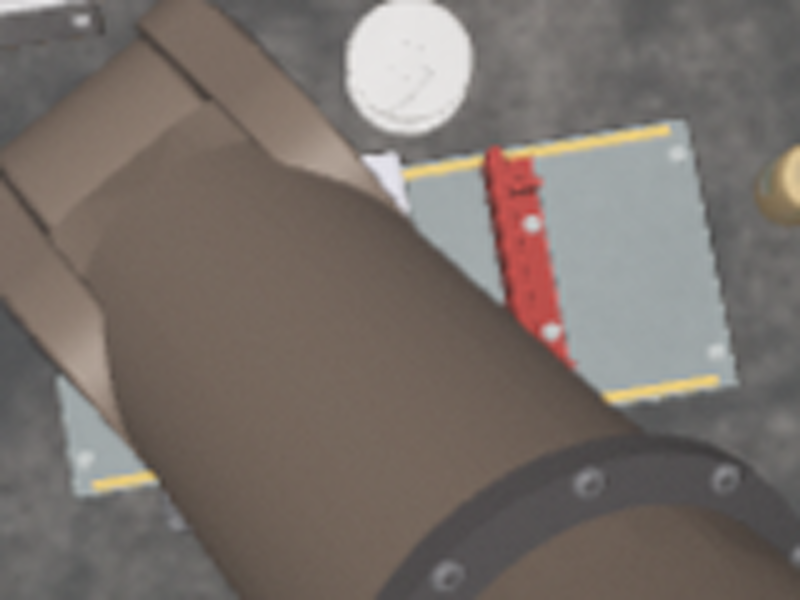

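The arm hides most of the view. The unit's front edge shows at (398,155)–(408,208), about 20 mm short of the stop.

```bash
echo "print('front',B(onz(t,T([(398,155),(408,208)]),.11)))">>m.py; python3 -m creep '[[-0.01,0,0,0,0,0],[-0.01,0,0,0,0,0],[-0.01,0,0,0,0,0],[-0.01,0,0,0,0,0],[-0.01,0,0,0,0,0],[-0.01,0,0,0,0,0],[-0.01,0,0,0,0,0],[-0.01,0,0,0,0,0],[-0.01,0,0,0,0,0],[0,0,0,0,0,0]]'; python3 m.py | tail -3
```

```text
clock: 7.8
position: [0.4904, 0.0169, 0.0527]
ee_rot: [2.037, 2.391, -0.001]
force: [0.2, -0.6, -0.9]
width: 0.502
gripper_force: 0.0
 [-0.0008 -0.0004 -1.    ]] tcp bay [[0.0169 0.0033]]
front [[0.0684 0.0572]
 [0.0688 0.0327]]
```

```bash
python3 -m creep '[[-0.008,0,0,0,0,0],[-0.008,0,0,0,0,0],[-0.008,0,0,0,0,0],[-0.005,0,0,0,0,0]]'; python3 m.py | tail -2|head -1;  python3 -c "
from h import *
save(cam('top'),'t6',(255,160,415,280),5)"
```

```text
clock: 8.23
position: [0.4922, 0.0064, 0.0527]
ee_rot: [-2.036, -2.393, -0.0]
force: [-1.4, 2.7, 0.6]
width: 0.503
gripper_force: 1.4
front [[0.0684 0.0572]
```

View pics/t6.png

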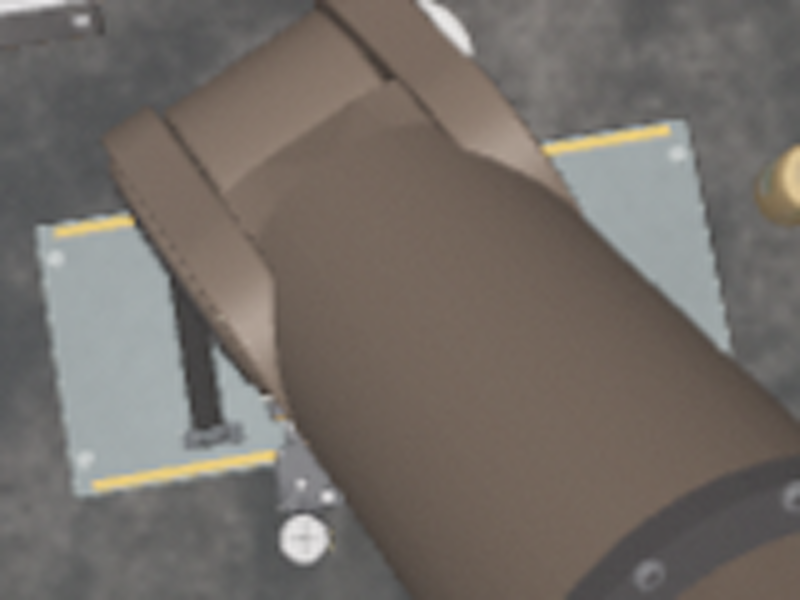

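The arm hides the unit here. The force reads 3 N against the push, so I'm in contact. I carry on in small steps.

```bash
for i in 1; do python3 -m creep '[[-0.005,0,0,0,0,0],[-0.004,0,0,0,0,0]]'; done; python3 m.py | grep -o 'tcp bay.*'; python3 -m creep '[[-0.003,0,0,0,0,0],[0,0,0,0,0,0]]' ; python3 m.py | grep -o 'tcp bay.*'
```

```text
clock: 8.55
position: [0.4926, 0.0035, 0.0527]
ee_rot: [-2.035, -2.393, -0.0]
force: [-5.7, 11.8, 7.1]
width: 0.499
gripper_force: 7.5
tcp bay [[0.0308 0.0035]]
clock: 8.82
position: [0.4925, 0.0035, 0.0528]
ee_rot: [-2.033, -2.393, -0.002]
force: [-1.9, 7.1, 2.3]
width: 0.499
gripper_force: 3.8
tcp bay [[0.0309 0.0034]]
```

```bash
python3 -m creep '[[-0.004,0,0,0,0,0],[0,0,0,0,0,0],[0,0,0,0,0,0],[0,0,0,0,0,0]]'; python3 m.py | grep -o 'tcp bay.*'; python3 -m creep '[[0.005,0,0,0,0,0],[0.01,0,0,0,0,0],[0.02,0,0,0,0,0],[0.04,0,0,0,0,0],[0.06,0,0,0,0,0],[0.08,0,0,0,0,0],[0.05,0,-0.05,0,0,0],[0,0,-0.08,0,0,0],[0,0,-0.08,0,0,0],[0,0,-0.08,0,0,0],[0.08,0,-0.08,0,0,0],[0.08,0,-0.08,0,0,0],[0.08,0,-0.05,0,0,0],[0.08,0,0,0,0,0],[0.08,0,0,0,0,0],[0,0,0,0,0,0]]';  python3 -c "
from h import *
save(cam('top'),'t7',(255,160,415,280),5)"
```

```text
clock: 9.25
position: [0.4925, 0.0034, 0.053]
ee_rot: [-2.032, -2.393, -0.003]
force: [-3.9, 12.8, 4.2]
width: 0.5
gripper_force: 6.4
tcp bay [[0.0309 0.0034]]
clock: 10.68
position: [0.4489, 0.2648, 0.2488]
ee_rot: [-2.026, -2.399, -0.006]
force: [-0.6, -0.2, -0.7]
width: 0.499
gripper_force: 0.0
```

View pics/t7.png

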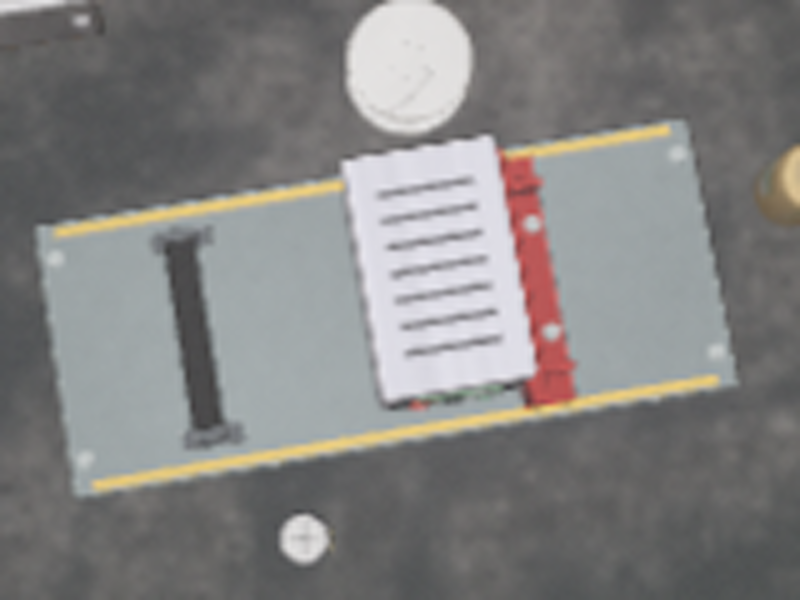

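The unit stands against the stop, with top corners at (343,162), (493,137), (535,377) and (382,405). Spool and capacitor have not moved. I check the numbers.

```bash
cat >>m.py <<'E'
q=B(onz(t,T([(343,162),(493,137),(535,377),(382,405)]),.11));print('TOP',q,q.mean(0),np.degrees(np.arctan2(*(q[0]+q[1]-q[2]-q[3]))))
E
python3 m.py | tail -4
```

```text
TOP [[ 0.0435  0.0581]
 [ 0.112   0.0582]
 [ 0.1115 -0.051 ]
 [ 0.0426 -0.052 ]] [0.0774 0.0033] 0.3882381494318966
```

The unit's front is at bay x 0.112, which matches the stop face. It sits 3 mm off centre and 0.4° off square, and the robot is clear.

```bash
python3 -c "
from cell import arm
print(arm.sign_off())"
```

```text
the job is handed in; nothing more can be done
None
```

The unit was pushed upright, then slid flush against the red stop and left standing there (about 3 mm off centre, 0.4° off square by the last picture); the job is handed in, but no verdict was returned.

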